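Park the brass flywheel in the parts pocket and shut the gate

ROBOT

A 7-joint arm with a two-finger parallel gripper is mounted at the origin on the work surface. World frame = base frame: x ahead of the robot, y to its left, z up, the work surface at z = 0. Lengths are in m, angles in rad, forces in N, time in s.
With the tool pointing down it reaches from about 0.425 to 0.925 m from the base axis. Payload 6.8 kg.
Tool frame: the origin (TCP) lies on the centre line of the jaws, within the pads' length; the fingertips stand 8 mm ahead of it and the grasp point (between the pads) lies 11 mm behind it (bot.tips_ahead is the distance from the TCP to the fingertips, in m); z points along the fingers, y is the line along which they close (so a half turn about z gives the same grasp; the last joint's range is limited). The gripper opens to 85 mm and grips with 20 to 120 N. Pads are 22 mm wide; open, the fingers measure 114 mm over their backs; the gripper's body (76 mm by 85 mm) begins 54 mm behind the grasp point. The pads swing forward as they close: fully open they stand 13 mm farther back than shut.
Start: joints at [1.07, 0.477, 0.022, 1.555, -0.011, 1.109, -0.083], TCP at [0.258, -0.624, 0.239] pointing down, gripper open.
Joint ranges: [-2.96, 2.96], [-0.34, 2.1], [-1.41, 1.46], [0.24, 2.44], [-1.37, 4.51], [0.17, 1.92], [-2.96, 2.96]. Speed limits (rad/s): [2.39, 2.39, 3.14, 3.14, 3.14, 3.14, 3.14].

INTERFACE

Orientations are given as a unit quaternion [w, x, y, z].
In Python, from station import bot gives the robot as it stands.
- The arm moves only by the tool send_rows, never from a script. Its argument "deltas" is text: rows parted by semicolons, each of 4 numbers parted by spaces: the shift along the tool's x, y, z in m, then the turn about the tool's z in degrees. In form: x y z spin; .... A call has 1 to 5 rows; each row is the pose to reach, as a shift and turn from the pose commanded when the call began, along the tool's axes at that moment; what a row does not reach only later rows make up. A row lasts 1/10 s, in which the tool goes at most 50 mm and 8.59 degrees, less where a joint would pass 70% of its speed; a pose out of reach is approached as far as the arm can. A call with a gripper value outside its range is refused whole. "claw" is the opening, from 0 (shut) to 1 (fully open), set as the call begins (left out, the last holds). The fingers move at their own pace and stop on an object; "force" is the grip in N (left out, the last holds). Time passes only in rows, so rows that repeat a pose let the fingers close. It gives the time, the measured TCP pose, the force, the opening and the grip force at its end, in the units of the state.
- bot.get_obs(): the state, without advancing time (a new reading comes with each control period).
- bot.read_camera(name): name is "scene" or "top"; returns a dict with "img" (384x512x3 uint8, red, green, blue), "depth" (384x512 float32, m along the optical axis (not along the pixel's ray), 0 where there is no reading), "fx", "fy", "cx", "cy" (pixels), "camera_from_world" (4x4, takes a point from world to camera coordinates). Camera axes: x right, y up, looking along -z (the intrinsics and any distortion apply to the point x, -y, -z); pixel columns grow to the right and rows downward; lengths in m; the calibration is good to about 2 mm. A picture is of the moment at which its call begins.
- bot.hand_in(): hands the job in; it is judged then, once.
Trained networks look in a picture, given as the dict that the camera call returned (one of the last four; its "shot" number tells which), for a name from the list of things; names that differ only in an ending like _2 or _b are one class to them, and where a whole thing is asked for, a point or a joint stands for the part that bears it (a point fixed in the world has none). Each returns a list of dicts, best first, with "confidence" (0 to 1); they miss things now and then, are a little off and sometimes report something else, mostly with a low value. They report only what shows in the picture. A call takes as long as a camera call. They do not tell look-alikes from the thing itself.
- bot.masks_of(picture, query): "mask" (384x512 bool, what is visible of it).
- bot.landmark_of(picture, query): "xyz" ([x, y, z] in m, in world coordinates, good to about 4 mm: a listed point, or the origin of a listed thing).
The state is a dict: "t": time; "q": joint angles; "joint_vel": joint speeds; "joint_torque": joint torques, N m; "eef_pos": TCP position; "tool_rot": TCP orientation; "contact_force": force on the tool from outside, world axes, zero at the start; "torque": the same for the moment, N m; "gripper_width": opening from 0.0 (shut) to 1.0 (fully open); "grasp_force": force on a finger pad.
Only numpy, scipy, OpenCV 4.12 (cv2) and the standard library are available. Lean on these libraries where they do the work, as an engineer would, in place of code of your own. Each camera call takes 0.05 s, during which the arm holds its last target. There are 200 camera calls.

TASK

Slide the brass flywheel along the bench into the parts pocket until its rim rests against the cork-lined back wall, then swing the steel gate fully shut across the pocket so that the flywheel cannot wander. Push it by the brass with your fingers, keeping it flat on the bench - do not lift or tip it and do not touch the polished steel shaft that stands up from its middle - and leave the cassette shell, the pulley and the pinch roller where they lie.

Things in the scene. Friction and masses are not known exactly. Their poses are not given: they have to be found in the camera images.
- flywheel: Loose brass flywheel lying flat on the bench, shaft up: a disc 72 mm in diameter and 12 mm high with a hub 15 mm wide rising to 16 mm, about 0.36 kg (it varies by some 20 percent), so it takes about 1.5 to 3.5 N to slide. Origin: centre of its underside, z up; it is round, so its yaw does not matter.
- capstan_shaft: The polished steel capstan shaft fixed upright in the middle of the flywheel, 3 mm in diameter, from 16 to 46 mm above the flywheel's underside. Origin: its foot, on the flywheel's axis 16 mm above the underside. Nothing of the robot may touch it.
- pocket: Parts pocket fixed to the bench: a three-sided fence of aluminium angle, inside 80 mm deep, 96 mm wide; walls 4 mm thick, 14 mm high; its floor is the flat bench top, no sill. Outside the walls lie foot strips 18 x 2 mm. Origin: centre of the inside rectangle on the bench, z up, x from the open mouth (x = -40 mm) to the cork face of the back wall (x = +40 mm); inner sides at y = +-48 mm.
- pocket_back (a point): Foot of the cork face of the pocket's back wall, at its middle (pocket frame x = +40 mm, y = 0). Resting against it, the 72 mm flywheel has its centre 36 mm nearer the mouth, at pocket x = +4 mm.
- gate_hinge (a point): Axis of the gate's upright hinge pin, at bench height: x = -44 mm, y = +53 mm in the pocket's frame, at one corner of the mouth. The pin and the gate's knuckle are 9 mm thick and reach 21 mm high.
- gate (a joint): Angle of the steel gate, rad: 0 fully shut against its stop, across the mouth; it grows as the gate swings outwards, to 2.3 at most; starts at 1.75 to 2.05. The stiff hinge leaves it where it is put; 0.4 N at 75 mm from the pin moves it. Leaf: 3 mm thick, 109 mm long from the pin, 4 to 20 mm above the bench. At angle a it points from the pin along (-sin a, -cos a) in the pocket's x, y.
- gate_edge (a point): Middle of the gate's rolled free edge (a rounded edge of 6 mm diameter), 106 mm from the hinge pin, 12 mm above the bench.
- cassette_shell: Loose grey plastic cassette shell, 100 x 64 x 12 mm, lying flat; origin at the centre of its underside, its long side along its own y. A bystander.
- capstan_pulley: Loose chrome capstan pulley, 26 mm in diameter and 16 mm high, standing flat on the bench; origin at the centre of its underside. A bystander.
- pinch_roller: Loose black rubber pinch roller, 13 mm in diameter and 10 mm high, standing on end with its thin steel axle reaching 26 mm high; origin at the centre of its underside. A bystander.
Mind the look-alikes: they are no part of the job. There is more than one size of the pocket; the job needs the middle-sized.

How it is judged:
By the outcome, as a careful person would: the job done as asked, in the order asked, and still so for the second after the job is handed in, with the robot touching nothing.
It also fails if it takes over 61 s, if anything falls off the work surface, if the arm or the gripper's body presses on something with over 40 N, if the wrist force passes 120 N, or if a joint passes its speed limit or range.

## Working session

There is one attempt and no reset: what is moved stays moved. The work goes in short steps, Python scripts to look and compute and a tool call to move; the robot and the scene stay as the last step left them, time stands still between calls to the robot, and variables do not carry over. Pictures are saved under pics/ and viewed, at most 10 in all, crops included, and the job is handed in when it is done.

Besides the shell and the picture viewer there is one more tool, called after "Call:" by a JSON object that holds its "api" and its "payload". send_rows: Moves the arm, as the interface text tells. Its arguments: {"type":"object","properties":{"deltas":{"type":"string"},"claw":{"type":"number"},"force":{"type":"number"}},"required":["deltas"]}

```bash
mkdir -p pics; cat > h.py <<'E'
import numpy as np, cv2
from station import bot
def w2p(p,P):
    P=np.atleast_2d(P); c=(p["camera_from_world"]@np.c_[P,np.ones(len(P))].T).T
    return np.c_[p["cx"]+p["fx"]*c[:,0]/-c[:,2], p["cy"]+p["fy"]*(-c[:,1])/-c[:,2]]
def p2w(p,u,v,z):
    M=np.linalg.inv(p["camera_from_world"]); d=M[:3,:3]@np.array([(u-p["cx"])/p["fx"],-(v-p["cy"])/p["fy"],-1]); o=M[:3,3]
    return o+d*(z-o[2])/d[2]
E
python3 - <<'E'
from h import *
for n in ("top","scene"):
    p=bot.read_camera(n); print(n,np.linalg.inv(p["camera_from_world"])[:3,3].round(3),p["fx"])
    for q in ("flywheel","capstan_shaft","pocket","pocket_back","gate_hinge","gate_edge","cassette_shell","capstan_pulley","pinch_roller"):
        print(q,[(np.round(r["xyz"],3).tolist(),round(r["confidence"],2),w2p(p,r["xyz"]).round()[0].tolist()) for r in bot.landmark_of(p,q)])
    cv2.imwrite(f"pics/{n}1.png",cv2.resize(p["img"][:,:,::-1],(800,600),interpolation=cv2.INTER_CUBIC))
print(bot.get_obs())
E
```

```text
top [ 0.45  -0.021  0.725] 359.1317873915959
flywheel [([0.561, 0.135, 0.0], 0.89, [175.0, 206.0]), ([0.578, -0.122, -0.002], 0.22, [300.0, 196.0])]
capstan_shaft [([0.658, 0.065, 0.011], 0.39, [209.0, 158.0])]
pocket [([0.78, -0.056, 0.002], 0.56, [266.0, 104.0])]
pocket_back [([0.398, -0.308, -0.003], 0.76, [399.0, 283.0]), ([0.778, -0.08, 0.001], 0.63, [277.0, 104.0]), ([0.577, -0.123, -0.002], 0.62, [301.0, 196.0])]
gate_hinge [([0.808, -0.015, -0.002], 0.56, [247.0, 92.0]), ([0.482, -0.2, -0.004], 0.55, [341.0, 242.0])]
gate_edge [([0.658, 0.07, 0.012], 0.73, [207.0, 158.0]), ([0.335, -0.185, 0.014], 0.73, [341.0, 320.0]), ([0.733, -0.023, 0.009], 0.44, [251.0, 123.0])]
cassette_shell [([0.405, -0.05, -0.001], 0.93, [268.0, 283.0])]
capstan_pulley [([0.582, -0.193, 0.002], 0.7, [335.0, 193.0])]
pinch_roller [([0.676, -0.103, -0.001], 0.52, [290.0, 150.0])]
scene [ 0.846 -0.47   0.601] 394.4869936684461
flywheel [([0.565, 0.137, 0.001], 0.75, [298.0, 162.0]), ([0.581, -0.124, -0.002], 0.42, [238.0, 245.0]), ([0.578, -0.195, 0.0], 0.29, [213.0, 271.0])]
capstan_shaft []
pocket [([
[... 836 characters left out ...]
65,  0.02237731,  1.55538068, -0.01150045,
        1.10930195, -0.08310762]), 'joint_vel': array([ 1.69907560e-04, -1.27109358e-04,  2.50841622e-04, -5.57713098e-04,
        1.79399740e-03,  2.26036678e-04, -6.05430489e-05]), 'joint_torque': array([-5.07565983e-04, -5.96345651e+01,  1.60593923e+00, -2.81554860e+01,
        1.23795043e-02,  1.74059802e-03, -3.01739348e-06]), 'eef_pos': array([ 0.25839628, -0.62361273,  0.23934137]), 'tool_rot': array([3.33715049e-05, 9.80777607e-01, 1.95128892e-01, 2.27733911e-05]), 'contact_force': array([ 0.07665355, -0.35073703, -0.37845679]), 'torque': array([-0.01355568, -0.00337994,  0.04046551]), 'grasp_force': 0.0, 'gripper_width': 1.0000965843664378}
```

View pics/top1.png

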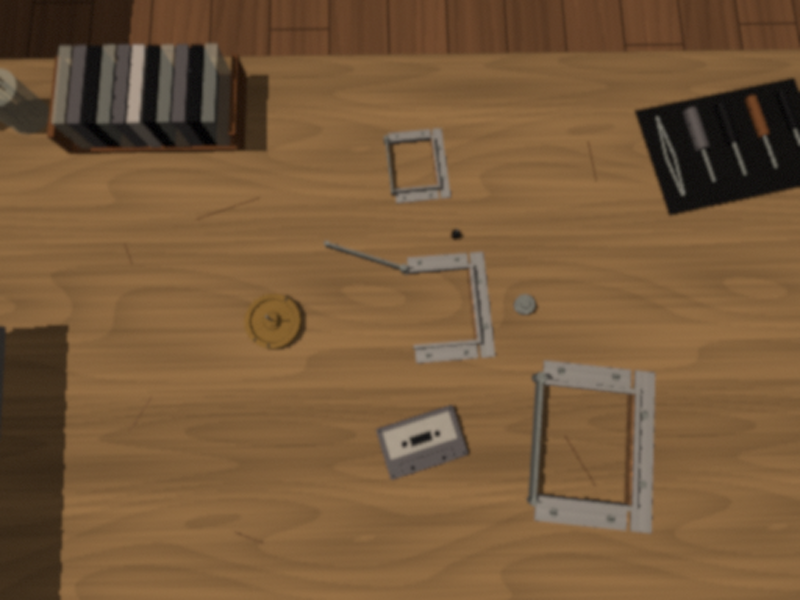

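View pics/scene1.png

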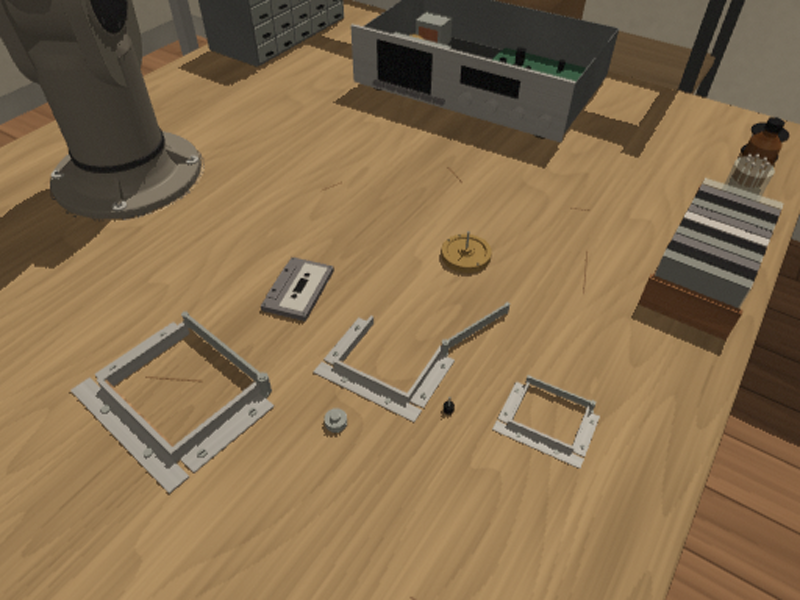

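The middle pocket's mouth faces +y, with its back wall at top-view pixel ~(482,305). The gate runs from the hinge at (405,268) to its edge at (328,245). The flywheel is at (273,322), and the big and small pockets are look-alikes. I'll push in the −y direction with two spread fingers cradling the rim.

```bash
cat >> h.py <<'E'
from scipy.spatial.transform import Rotation as R
TH=np.radians(-84.3); PC=np.array([.576,-.084])
def set_pocket(c,th): 
    global PC,TH; PC=np.array(c); TH=np.radians(th)
def pw(x,y): c,s=np.cos(TH),np.sin(TH); return PC+np.array([c*x-s*y,s*x+c*y])
def wp(P): c,s=np.cos(TH),np.sin(TH); d=np.array(P)[:2]-PC; return np.array([c*d[0]+s*d[1],-s*d[0]+c*d[1]])
def rel(x,y,z,yaw=None):
    "tool-frame shift (mm) and spin to pocket-frame x,y (m), height z, tool x at world yaw (deg)"
    o=bot.get_obs(); q=o["tool_rot"]; r=R.from_quat([q[1],q[2],q[3],q[0]])
    d=r.inv().apply(np.r_[pw(x,y),z]-o["eef_pos"])*1000
    X=r.apply([1,0,0]); a=np.degrees(np.arctan2(X[1],X[0])); yaw=np.degrees(TH)+180 if yaw is None else yaw
    print("t",round(o["t"],2),"pos",o["eef_pos"].round(4),"pocket",wp(o["eef_pos"]).round(4),"toolx",a.round(1),"shift",d.round(1),"spin",round(-((yaw-a+180)%360-180),1),"F",o["contact_force"].round(1),"w",round(o["gripper_width"],3))
E
python3 - <<'E'
from h import *
rel(-.281,.009,.20); print(bot.tips_ahead)
p=bot.read_camera("top")
print(wp(p2w(p,405/1.5625,268/1.5625,.021)),"hinge exp -.044,.053", wp(p2w(p,328/1.5625,245/1.5625,.02)),wp(p2w(p,472/1.5625,302/1.5625,.014)),wp(p2w(p,275/1.5625,322/1.5625,.012)))
E
```

```text
t 1.0 pos [ 0.2584 -0.6236  0.2393] pocket [ 0.5054 -0.3696] toolx 22.5 shift [ 589.8 -643.4   39.3] spin -73.2 F [ 0.1 -0.4 -0.4] w 1.0
0.008
[-0.04123132  0.05364416] hinge exp -.044,.053 [-0.13684448  0.09633815] [0.03942082 0.00027525] [-0.21470798  0.00506108]
```

Call:
{"api": "send_rows", "payload": {"deltas": "0.034 -0.037 0 -8;0.068 -0.074 0 -16;0.102 -0.111 0 -24;0.136 -0.148 0 -32;0.17 -0.185 0 -40", "claw": 0.47}}

```text
t: 1.55
eef_pos: [0.3446, -0.387, 0.2396]
tool_rot: [0.0, 0.853, 0.521, -0.0]
contact_force: [0.4, 0.7, 0.3]
gripper_width: 0.47
grasp_force: 0.0
```

```bash
python3 -c "
from h import *
rel(-.281,.007,.20); print(bot.tips_ahead)"
```

```text
t 1.55 pos [ 0.3446 -0.387   0.2396] pocket [ 0.2785 -0.2603] toolx 62.8 shift [615.  -79.2  39.3] spin -32.9 F [0.4 0.7 0.3] w 0.47
0.008
```

Call:
{"api": "send_rows", "payload": {"deltas": "0.05 -0.006 0 -7;0.1 -0.013 0 -14;0.15 -0.019 0 -21;0.2 -0.026 0 -28;0.25 -0.032 0 -33"}}

```text
t: 2.05
eef_pos: [0.4308, -0.1524, 0.2397]
tool_rot: [0.001, 0.671, 0.742, 0.0]
contact_force: [1.2, -0.6, -0.2]
gripper_width: 0.474
grasp_force: 0.0
```

```bash
python3 -c "
from h import *
rel(-.281,.007,.20)"
```

```text
t 2.05 pos [ 0.4308 -0.1524  0.2397] pocket [ 0.0536 -0.1512] toolx 95.7 shift [334.5 158.5  39.6] spin 0.0 F [ 1.2 -0.6 -0.2] w 0.474
```

Call:
{"api": "send_rows", "payload": {"deltas": "0.045 0.021 0 0;0.09 0.042 0 0;0.135 0.063 0 0;0.18 0.084 0 0;0.225 0.106 0 0"}}

```text
t: 2.55
eef_pos: [0.5149, 0.0816, 0.2396]
tool_rot: [0.0, 0.673, 0.74, 0.0]
contact_force: [0.5, -0.4, -0.0]
gripper_width: 0.47
grasp_force: 0.0
```

Call:
{"api": "send_rows", "payload": {"deltas": "0.045 0.021 0 0;0.09 0.042 0 0;0.11 0.052 0.04 0;0.11 0.052 0.08 0;0.11 0.052 0.08 0"}}

```text
t: 3.05
eef_pos: [0.5523, 0.1933, 0.1542]
tool_rot: [-0.002, 0.672, 0.741, -0.004]
contact_force: [-0.5, -0.5, -0.3]
gripper_width: 0.476
grasp_force: 0.0
```

```bash
python3 - <<'E'
from h import *
rel(-.281,.007,.015)
for n in ("top","scene"):
    p=bot.read_camera(n)
    print([(wp(r["xyz"]).round(4),r["confidence"]) for r in bot.landmark_of(p,"flywheel")])
    if n=="scene": cv2.imwrite("pics/s2.png",cv2.resize(p["img"][60:300,150:420,::-1],None,fx=2.5,fy=2.5))
E
```

```text
t 3.05 pos [0.5523 0.1933 0.1542] pocket [-0.2783  0.0039] toolx 95.6 shift [  3.1   4.4 139.2] spin -0.1 F [-0.5 -0.5 -0.3] w 0.476
[(array([-0.2195,  0.0084]), 0.95)]
[(array([-0.2224,  0.0101]), 0.91)]
```

View pics/s2.png

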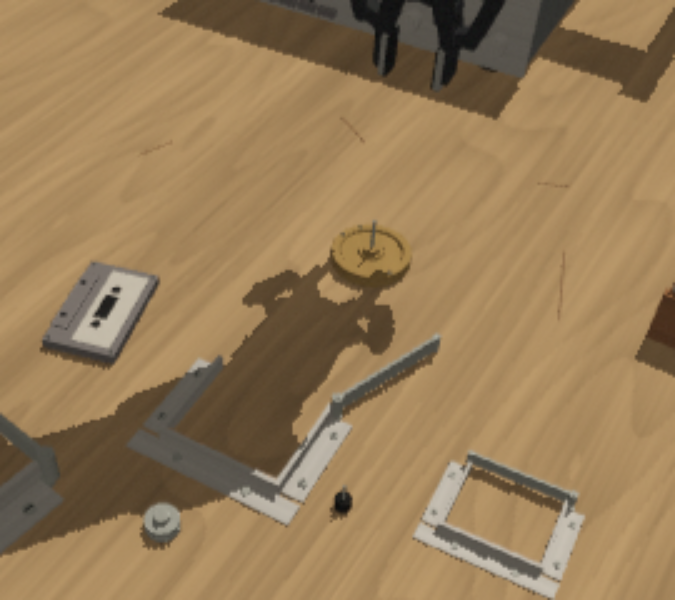

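The fingers hover behind the flywheel at crop pixel (410,75), and the disc is at (372,250). I'll back off a little and then descend.

Call:
{"api": "send_rows", "payload": {"deltas": "0.012 0.006 0.045 0;0.012 0.006 0.09 0;0.012 0.006 0.12 0;0.012 0.006 0.135 0;0.012 0.006 0.138 0"}}

```text
t: 3.75
eef_pos: [0.5609, 0.2064, 0.0214]
tool_rot: [0.0, 0.673, 0.74, -0.0]
contact_force: [-0.2, -0.4, 0.9]
gripper_width: 0.471
grasp_force: 0.0
```

Call:
{"api": "send_rows", "payload": {"deltas": "0 0 0 0;0 0 0 0"}}

```text
t: 3.95
eef_pos: [0.562, 0.2075, 0.0235]
tool_rot: [0.001, 0.672, 0.74, 0.002]
contact_force: [-0.5, -0.1, 1.0]
gripper_width: 0.475
grasp_force: 0.0
```

```bash
python3 - <<'E'
from h import *
rel(-.275,.009,.014)
p=bot.read_camera("scene")
print([(wp(r["xyz"]).round(4),r["confidence"]) for r in bot.landmark_of(p,"flywheel")])
cv2.imwrite("pics/s3.png",cv2.resize(p["img"][60:220,210:410,::-1],None,fx=4,fy=3.7))
E
```

```text
t 3.95 pos [0.562  0.2075 0.0235] pocket [-0.2914  0.015 ] toolx 95.5 shift [-16.4  -6.    9.4] spin -0.2 F [-0.5 -0.1  1. ] w 0.475
[(array([-0.2199,  0.0103]), 0.97)]
```

View pics/s3.png

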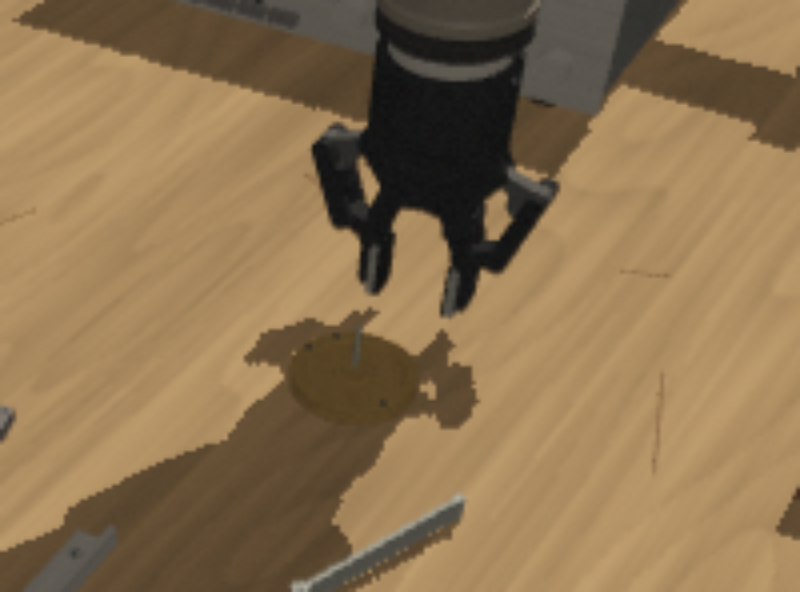

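Call:
{"api": "send_rows", "payload": {"deltas": "0 -0.005 0.005 0;0 -0.005 0.009 0;0 -0.005 0.009 0;0 -0.005 0.009 0"}}

```text
t: 4.45
eef_pos: [0.5553, 0.2063, 0.0121]
tool_rot: [-0.0, 0.672, 0.74, -0.0]
contact_force: [-0.4, -0.7, -0.2]
gripper_width: 0.468
grasp_force: 0.0
```

```bash
python3 - <<'E'
from h import *
rel(-.275,.009,.014)
p=bot.read_camera("scene")
cv2.imwrite("pics/s4.png",cv2.resize(p["img"][90:190,250:370,::-1],None,fx=6,fy=6))
E
```

```text
t 4.45 pos [0.5553 0.2063 0.0121] pocket [-0.291   0.0082] toolx 95.5 shift [-16.    0.8  -1.9] spin -0.2 F [-0.4 -0.7 -0.2] w 0.468
```

View pics/s4.png

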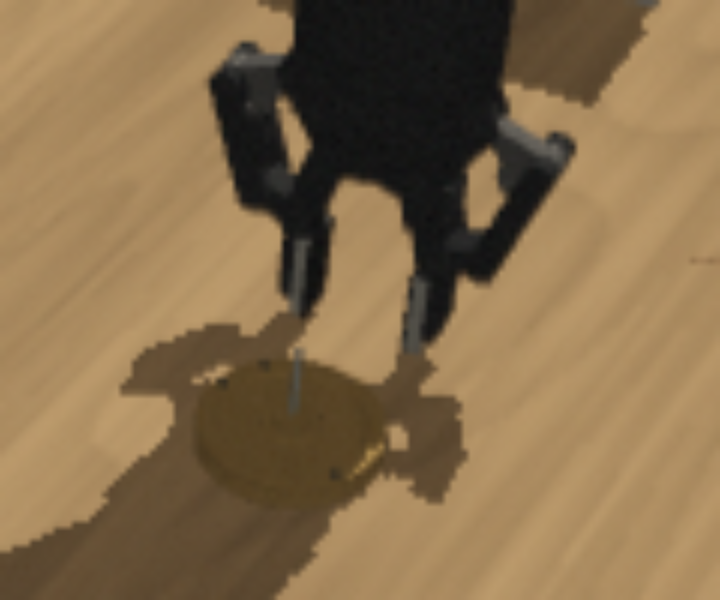

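Call:
{"api": "send_rows", "payload": {"deltas": "-0.008 0.001 0 0;-0.016 0.001 0 0;-0.024 0.001 0 0;-0.032 0.001 0 0;-0.04 0.001 0 0"}}

```text
t: 5.0
eef_pos: [0.5604, 0.1663, 0.0124]
tool_rot: [-0.0, 0.672, 0.74, 0.0]
contact_force: [0.3, 1.3, 0.1]
gripper_width: 0.472
grasp_force: 0.8
```

Call:
{"api": "send_rows", "payload": {"deltas": "-0.01 0 0 0;-0.02 0 0 0;-0.03 0 0 0;-0.04 -0.001 0 0;-0.05 -0.001 0 0"}}

```text
t: 5.5
eef_pos: [0.564, 0.1159, 0.0123]
tool_rot: [-0.0, 0.672, 0.74, -0.0]
contact_force: [0.2, 1.7, 0.7]
gripper_width: 0.468
grasp_force: 0.9
```

```bash
python3 - <<'E'
from h import *
rel(-.037,0,.013)
for n in ("top","scene"):
    p=bot.read_camera(n)
    print([(wp(r["xyz"]).round(4),r["confidence"]) for r in bot.landmark_of(p,"flywheel")])
E
```

```text
t 5.5 pos [0.564  0.1159 0.0123] pocket [-0.2001  0.0079] toolx 95.5 shift [-163.1   -7.4   -0.7] spin -0.2 F [0.2 1.7 0.7] w 0.468
[]
[(array([-0.1553,  0.0106]), 0.95), (array([-0.0455,  0.0575]), 0.74)]
```

Call:
{"api": "send_rows", "payload": {"deltas": "-0.01 -0.001 0 0;-0.02 -0.002 0 0;-0.03 -0.003 0 0;-0.04 -0.004 0 0;-0.05 -0.005 0 0"}}

```text
t: 6.2
eef_pos: [0.564, 0.0656, 0.0124]
tool_rot: [0.0, 0.672, 0.74, 0.0]
contact_force: [-0.2, 2.6, 1.0]
gripper_width: 0.468
grasp_force: 1.2
```

Call:
{"api": "send_rows", "payload": {"deltas": "-0.01 -0.001 0 0;-0.02 -0.002 0 0;-0.03 -0.003 0 0;-0.04 -0.003 0 0;-0.05 -0.003 0 0"}}

```text
t: 6.7
eef_pos: [0.5657, 0.0158, 0.0123]
tool_rot: [-0.0, 0.672, 0.74, -0.0]
contact_force: [0.0, 2.9, 2.0]
gripper_width: 0.472
grasp_force: 1.4
```

```bash
python3 - <<'E'
from h import *
rel(-.037,0,.013)
for n in ("top","scene"):
    p=bot.read_camera(n)
    for q in("flywheel","pocket_back","gate_hinge"): print(q,[(wp(r["xyz"]).round(4),r["confidence"]) for r in bot.landmark_of(p,q)])
cv2.imwrite("pics/s5.png",cv2.resize(p["img"][150:300,200:370,::-1],None,fx=4,fy=4))
E
```

```text
t 6.7 pos [0.5657 0.0158 0.0123] pocket [-0.1003 -0.0003] toolx 95.5 shift [-63.3   0.6  -0.7] spin -0.2 F [0.  2.9 2. ] w 0.472
flywheel []
pocket_back []
gate_hinge [(array([-0.0449,  0.2394]), 0.69)]
flywheel [(array([-0.0583,  0.0012]), 0.9), (array([-0.0432,  0.0556]), 0.43)]
pocket_back [(array([ 0.2027, -0.2018]), 0.92), (array([0.0166, 0.2062]), 0.75), (array([ 0.0432, -0.0034]), 0.65)]
gate_hinge [(array([ 0.1075, -0.1035]), 0.64), (array([-0.0502,  0.2435]), 0.63), (array([-0.0445,  0.057 ]), 0.56)]
```

View pics/s5.png

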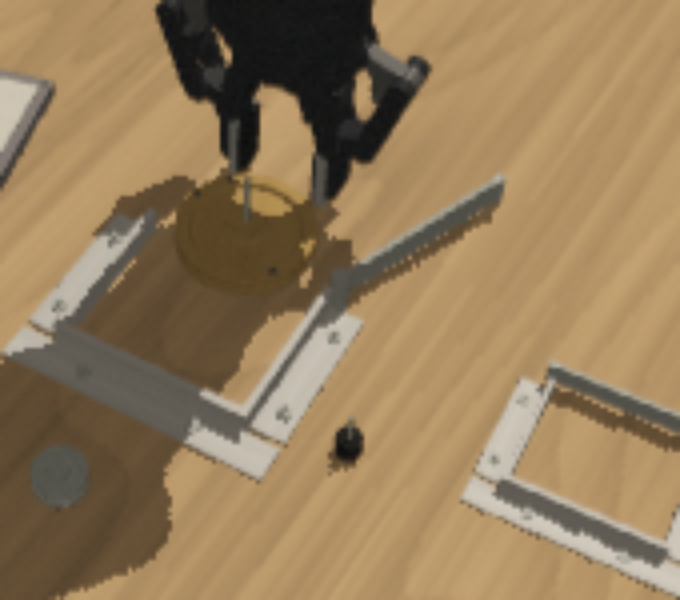

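The flywheel is centred at the mouth, at pixel (245,230), clear of both wall ends. I'll keep pushing.

Call:
{"api": "send_rows", "payload": {"deltas": "-0.01 0 0 0;-0.02 0 0 0;-0.03 0 0 0;-0.04 0 0 0;-0.05 0 0 0"}}

```text
t: 7.6
eef_pos: [0.5706, -0.0344, 0.0123]
tool_rot: [-0.0, 0.673, 0.74, 0.0]
contact_force: [0.0, 1.6, 0.6]
gripper_width: 0.466
grasp_force: 1.1
```

Call:
{"api": "send_rows", "payload": {"deltas": "-0.003 0 0 0;-0.005 0 0 0;-0.007 0 0 0;-0.009 0 0 0"}}

```text
t: 8.0
eef_pos: [0.5713, -0.0418, 0.0123]
tool_rot: [-0.0, 0.672, 0.741, 0.0]
contact_force: [0.3, 2.7, -0.0]
gripper_width: 0.468
grasp_force: 1.1
```

Call:
{"api": "send_rows", "payload": {"deltas": "-0.001 0 0 0;-0.002 0 0 0;-0.003 0 0 0"}}

```text
t: 8.3
eef_pos: [0.5717, -0.0451, 0.0123]
tool_rot: [0.0, 0.672, 0.74, 0.0]
contact_force: [-0.1, 1.9, -0.1]
gripper_width: 0.476
grasp_force: 1.1
```

Call:
{"api": "send_rows", "payload": {"deltas": "-0.001 0 0 0;-0.002 0 0 0;-0.003 0 0 0"}}

```text
t: 8.6
eef_pos: [0.5719, -0.0469, 0.0123]
tool_rot: [-0.001, 0.672, 0.741, 0.001]
contact_force: [-1.1, 7.0, 0.3]
gripper_width: 0.466
grasp_force: 2.9
```

Call:
{"api": "send_rows", "payload": {"deltas": "-0.001 0 0 0;-0.002 0 0 0"}}

```text
t: 8.8
eef_pos: [0.572, -0.0472, 0.0123]
tool_rot: [-0.001, 0.672, 0.741, 0.001]
contact_force: [-1.3, 10.9, 1.2]
gripper_width: 0.472
grasp_force: 4.3
```

The wrist force rose to 11 N with no further travel, so the rim is against the cork. I'll back off, lift, and look.

Call:
{"api": "send_rows", "payload": {"deltas": "0.003 0 0 0;0.006 0 0 0;0.012 0 0 0;0.022 0 0 0;0.032 0 0 0"}}

```text
t: 9.3
eef_pos: [0.569, -0.0179, 0.0123]
tool_rot: [0.0, 0.673, 0.74, -0.0]
contact_force: [0.2, 0.4, -0.1]
gripper_width: 0.47
grasp_force: 0.0
```

Call:
{"api": "send_rows", "payload": {"deltas": "0.01 0 -0.03 0;0.03 0.02 -0.07 0;0.06 0.05 -0.07 0;0.1 0.09 -0.07 0;0.13 0.13 -0.07 0", "claw": 0}}

```text
t: 9.8
eef_pos: [0.6817, 0.1217, 0.083]
tool_rot: [0.0, 0.672, 0.741, 0.0]
contact_force: [0.4, 1.2, 1.5]
gripper_width: 0.003
grasp_force: 0.0
```

```bash
python3 - <<'E'
from h import *
rel(-.12,.14,.08)
for n in ("top","scene"):
    p=bot.read_camera(n)
    for q in("flywheel","pocket_back","gate_hinge","gate_edge"): print(q,[(wp(r["xyz"]).round(4),round(r["confidence"],2)) for r in bot.landmark_of(p,q)])
    cv2.imwrite(f"pics/{n}6.png",cv2.resize(p["img"][120:260,180:350,::-1],None,fx=4.2,fy=4.2))
E
```

```text
t 9.8 pos [0.6817 0.1217 0.083 ] pocket [-0.1942  0.1256] toolx 95.6 shift [-74.2  14.6   3. ] spin -0.1 F [0.4 1.2 1.5] w 0.003
flywheel []
pocket_back []
gate_hinge []
gate_edge []
flywheel [(array([0.0006, 0.0021]), 0.87)]
pocket_back [(array([0.0186, 0.2025]), 0.86), (array([0.0419, 0.0029]), 0.66), (array([ 0.202 , -0.2021]), 0.6)]
gate_hinge [(array([-0.0446,  0.0539]), 0.97), (array([ 0.1097, -0.1019]), 0.85), (array([-0.0516,  0.2409]), 0.63)]
gate_edge [(array([-0.1386,  0.1019]), 0.76), (array([ 0.0744, -0.2525]), 0.58), (array([-0.0503,  0.1635]), 0.49)]
```

View pics/top6.png

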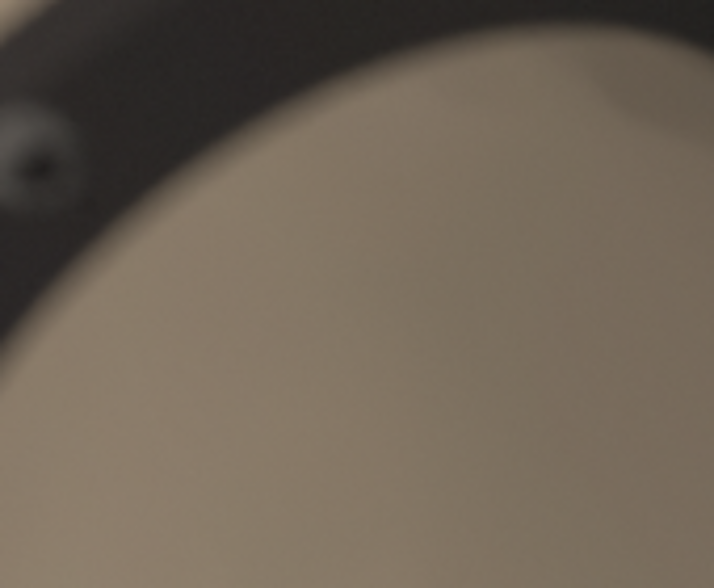

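The top view is blocked by the arm. The scene view puts the flywheel at pocket (0.001, 0.002), and its readings have run about 2–3 mm low in x, so that fits resting at +4 mm. Next is the gate sweep.

```bash
python3 - <<'E'
from h import *
rel(-.100,.122,.020)
st=np.array([-.100,.122])
H=np.array([-.044,.053])
for a in np.r_[2.04,np.arange(1.9,-.01,-.1),0]:
    d=np.array([-np.sin(a),-np.cos(a)]); n=np.array([np.cos(a),-np.sin(a)])
    c=H+.08*d-(.0015+.011*abs(n[0])+.012*abs(n[1]))*n
    t=(c-st)*1000*[-1,1]; print(round(a,2),c.round(4),"toolshift from start",t.round(0))
E
```

```text
t 10.3 pos [0.6809 0.1177 0.0824] pocket [-0.1902  0.1244] toolx 95.4 shift [-90.2  -1.9  62.5] spin -0.3 F [0.3 0.4 0.5] w 0.0
2.04 [-0.1076  0.1045] toolshift from start [  8. -18.]
1.9 [-0.1144  0.0944] toolshift from start [ 14. -28.]
1.8 [-0.1183  0.0865] toolshift from start [ 18. -36.]
1.7 [-0.1214  0.078 ] toolshift from start [ 21. -44.]
1.6 [-0.1236  0.0691] toolshift from start [ 24. -53.]
1.5 [-0.1248  0.0616] toolshift from start [ 25. -60.]
1.4 [-0.1254  0.0544] toolshift from start [ 25. -68.]
1.3 [-0.1254  0.047 ] toolshift from start [ 25. -75.]
1.2 [-0.1246  0.0395] toolshift from start [ 25. -82.]
1.1 [-0.1231  0.032 ] toolshift from start [ 23. -90.]
1.0 [-0.1208  0.0245] toolshift from start [ 21. -97.]
0.9 [-0.1177  0.0172] toolshift from start [  18. -105.]
0.8 [-0.1138  0.01  ] toolshift from start [  14. -112.]
0.7 [-0.109   0.0032] toolshift from start [   9. -119.]
0.6 [-0.1035 -0.0032] toolshift from start [   3. -125.]
0.5 [-0.0972 -0.0091] toolshift from start [  -3. -131.]
0.4 [-0.0902 -0.0143] toolshift from start [ -10. -136.]
0.3 [-0.0825 -0.0188] toolshift from start [ -17. -141.]
0.2 [-0.0743 -0.0225] toolshift from start [ -26. -144.]
0.1 [-0.0656 -0.0252] toolshift from start [ -34. -147.]
-0.0 [-0.0565 -0.027 ] toolshift from start [ -44. -149.]
0.0 [-0.0565 -0.027 ] toolshift from start [ -44. -149.]
```

Call:
{"api": "send_rows", "payload": {"deltas": "-0.03 0 0 0;-0.06 0 0 0;-0.09 0 0 0;-0.09 0 0.03 0;-0.09 0 0.062 0"}}

```text
t: 10.8
eef_pos: [0.6911, 0.0265, 0.0211]
tool_rot: [0.002, 0.674, 0.739, 0.001]
contact_force: [-0.0, 0.2, 0.1]
gripper_width: 0.001
grasp_force: 0.0
```

Call:
{"api": "send_rows", "payload": {"deltas": "0 0 0 0;0 0 0 0;0 0 0 0"}}

```text
t: 11.1
eef_pos: [0.6911, 0.0299, 0.0223]
tool_rot: [0.001, 0.672, 0.74, 0.001]
contact_force: [-0.0, 0.2, 0.2]
gripper_width: -0.003
grasp_force: 0.0
```

```bash
python3 - <<'E'
from h import *
rel(-.100,.122,.020)
p=bot.read_camera("scene")
cv2.imwrite("pics/s7.png",cv2.resize(p["img"][130:270,220:390,::-1],None,fx=4.2,fy=4.2))
E
```

```text
t 11.1 pos [0.6911 0.0299 0.0223] pocket [-0.1019  0.1258] toolx 95.5 shift [-1.9 -3.8  2.2] spin -0.2 F [-0.   0.2  0.2] w -0.003
```

View pics/s7.png

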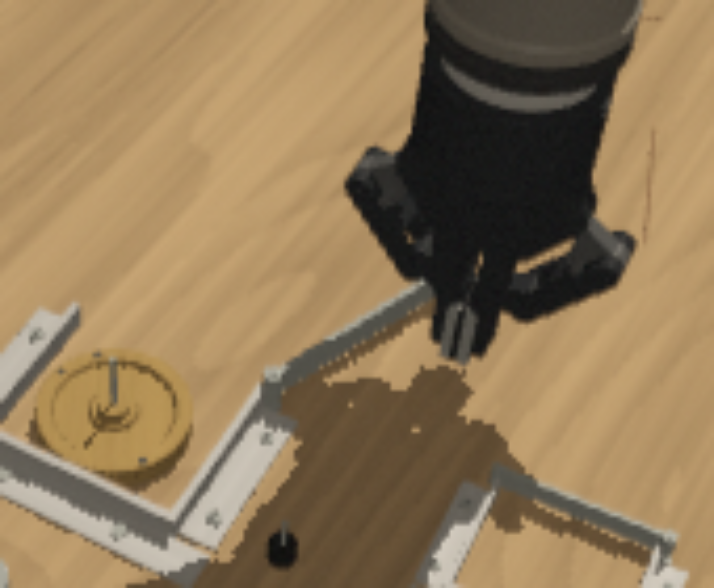

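The flywheel sits against the back wall at pixel (112,410). The closed fingers at (460,350) are on the outer side of the leaf, so I'll sweep it shut.

Call:
{"api": "send_rows", "payload": {"deltas": "0.003 -0.014 0.002 0;0.006 -0.022 0.002 0;0.012 -0.032 0.002 0;0.016 -0.04 0.002 0;0.019 -0.048 0.002 0"}}

```text
t: 11.65
eef_pos: [0.6399, 0.0445, 0.0188]
tool_rot: [0.0, 0.672, 0.74, 0.0]
contact_force: [0.9, -0.4, -0.6]
gripper_width: -0.005
grasp_force: 0.2
```

Call:
{"api": "send_rows", "payload": {"deltas": "0.003 -0.009 0 0;0.004 -0.016 0 0;0.004 -0.024 0 0;0.004 -0.031 0 0;0.004 -0.038 0 0"}}

```text
t: 12.15
eef_pos: [0.6016, 0.0438, 0.0183]
tool_rot: [0.0, 0.672, 0.74, 0.0]
contact_force: [0.8, 0.3, 0.7]
gripper_width: -0.002
grasp_force: 0.2
```

```bash
python3 - <<'E'
from h import *
rel(-.1246,.0395,.020)
p=bot.read_camera("scene")
for q in("flywheel","gate_edge"): print(q,[(wp(r["xyz"]).round(4),round(r["confidence"],2)) for r in bot.landmark_of(p,q)])
E
```

```text
t 12.15 pos [0.6016 0.0438 0.0183] pocket [-0.1247  0.0382] toolx 95.5 shift [-0.1  1.3 -1.7] spin -0.2 F [0.8 0.3 0.7] w -0.002
flywheel [(array([0.0026, 0.0017]), 0.87)]
gate_edge [(array([ 0.0779, -0.2495]), 0.95), (array([-0.0471,  0.1653]), 0.72), (array([-0.138 ,  0.0143]), 0.62)]
```

Call:
{"api": "send_rows", "payload": {"deltas": "-0.002 -0.008 0 0;-0.004 -0.015 0 0;-0.007 -0.023 0 0;-0.011 -0.03 0 0;-0.016 -0.037 0 0"}}

```text
t: 12.8
eef_pos: [0.5661, 0.0242, 0.0183]
tool_rot: [0.0, 0.672, 0.74, -0.0]
contact_force: [1.0, 0.3, 0.4]
gripper_width: 0.004
grasp_force: 0.2
```

Call:
{"api": "send_rows", "payload": {"deltas": "-0.006 -0.006 0 0;-0.012 -0.012 0 0;-0.019 -0.017 0 0;-0.026 -0.021 0 0;-0.034 -0.025 0 0"}}

```text
t: 13.3
eef_pos: [0.545, -0.0122, 0.0183]
tool_rot: [0.0, 0.672, 0.74, 0.0]
contact_force: [0.4, 0.3, -0.3]
gripper_width: 0.003
grasp_force: 0.2
```

Call:
{"api": "send_rows", "payload": {"deltas": "-0.004 -0.002 0 0;-0.008 -0.003 0 0;-0.011 -0.004 0 0;-0.014 -0.005 0 0"}}

```text
t: 13.7
eef_pos: [0.5417, -0.026, 0.0183]
tool_rot: [0.0, 0.672, 0.74, 0.0]
contact_force: [-0.2, 0.9, 1.0]
gripper_width: -0.001
grasp_force: 0.2
```

```bash
python3 - <<'E'
from h import *
rel(-.0565,-.027,.018)
p=bot.read_camera("scene")
for q in("flywheel","gate_edge"): print(q,[(wp(r["xyz"]).round(4),round(r["confidence"],2)) for r in bot.landmark_of(p,q)])
E
```

```text
t 13.7 pos [ 0.5417 -0.026   0.0183] pocket [-0.0611 -0.0284] toolx 95.5 shift [-4.6  1.4  0.3] spin -0.2 F [-0.2  0.9  1. ] w -0.001
flywheel [(array([ 0.0012, -0.0005]), 0.57), (array([0.043 , 0.0014]), 0.53)]
gate_edge [(array([ 0.0755, -0.2514]), 0.9), (array([-0.048 , -0.0485]), 0.84), (array([-0.0489,  0.1625]), 0.59)]
```

Nearly shut. I'll press gently on until it meets the stop.

Call:
{"api": "send_rows", "payload": {"deltas": "-0.002 0 0 0;-0.004 0 0 0;-0.005 0 0 0"}}

```text
t: 14.15
eef_pos: [0.5418, -0.0282, 0.0183]
tool_rot: [-0.001, 0.672, 0.741, 0.001]
contact_force: [-1.7, 7.4, -0.3]
gripper_width: -0.0
grasp_force: 4.2
```

Call:
{"api": "send_rows", "payload": {"deltas": "-0.001 0 0 0;-0.002 0 0 0;-0.003 0 0 0"}}

```text
t: 14.45
eef_pos: [0.5418, -0.0285, 0.0183]
tool_rot: [-0.002, 0.671, 0.742, 0.002]
contact_force: [-2.4, 15.0, 0.8]
gripper_width: 0.003
grasp_force: 7.1
```

The gate is firmly on its stop: 15 N with no travel. I'll back off, clear the view and check.

Call:
{"api": "send_rows", "payload": {"deltas": "0.005 0 0 0;0.015 0 0 0;0.03 0 0 0;0.05 0 -0.03 0;0.08 0 -0.08 0"}}

```text
t: 14.95
eef_pos: [0.5332, 0.0415, 0.0901]
tool_rot: [-0.002, 0.673, 0.74, -0.002]
contact_force: [0.8, -0.7, 0.5]
gripper_width: -0.003
grasp_force: 0.0
```

Call:
{"api": "send_rows", "payload": {"deltas": "0.03 0 -0.04 0;0.06 0 -0.08 0;0.1 0 -0.1 0;0.14 0 -0.1 0;0.18 0 -0.1 0"}}

```text
t: 15.45
eef_pos: [0.5177, 0.2228, 0.1925]
tool_rot: [0.001, 0.672, 0.74, 0.001]
contact_force: [-0.6, 0.3, -0.0]
gripper_width: -0.0
grasp_force: 0.0
```

Call:
{"api": "send_rows", "payload": {"deltas": "0 0 0 0;0 0 0 0;0 0 0 0"}}

```text
t: 15.75
eef_pos: [0.5178, 0.2195, 0.1908]
tool_rot: [0.0, 0.673, 0.74, -0.001]
contact_force: [0.7, -1.0, 0.4]
gripper_width: 0.0
grasp_force: 0.0
```

```bash
python3 - <<'E'
from h import *
rel(-.0565,-.027,.018)
for n in("top","scene"):
    p=bot.read_camera(n)
    for q in("flywheel","gate_edge","gate_hinge","pocket_back","cassette_shell","capstan_pulley","pinch_roller"): print(q,[(wp(r["xyz"]).round(4),np.round(r["xyz"],3),round(r["confidence"],2)) for r in bot.landmark_of(p,q)][:3])
cv2.imwrite("pics/s8.png",cv2.resize(p["img"][150:300,170:340,::-1],None,fx=4,fy=4))
E
```

```text
t 15.75 pos [0.5178 0.2195 0.1908] pocket [-0.3078 -0.0278] toolx 95.4 shift [-251.     2.   173.1] spin -0.3 F [ 0.7 -1.   0.4] w 0.0
flywheel [(array([ 0.0033, -0.0021]), array([ 0.574, -0.088, -0.003]), 0.78), (array([ 0.0393, -0.0007]), array([ 0.579, -0.123, -0.004]), 0.34)]
gate_edge [(array([ 0.073, -0.248]), array([ 0.336, -0.181,  0.018]), 0.87), (array([-0.0493, -0.0522]), array([ 0.519, -0.04 ,  0.012]), 0.61), (array([-0.0441,  0.1612]), array([ 0.732, -0.024,  0.007]), 0.5)]
gate_hinge [(array([-0.0485,  0.2389]), array([ 0.809, -0.012, -0.001]), 0.91), (array([ 0.107, -0.104]), array([ 0.483, -0.201, -0.   ]), 0.65), (array([-0.0461,  0.0581]), array([ 0.629, -0.032,  0.001]), 0.64)]
pocket_back [(array([ 0.0376, -0.002 ]), array([ 0.578, -0.122, -0.001]), 0.95), (array([ 0.2039, -0.2003]), array([ 0.397, -0.307, -0.004]), 0.8), (array([0.0139, 0.2005]), array([ 0.777, -0.078, -0.001]), 0.61)]
cassette_shell [(array([-0.0494, -0.1636]), array([ 0.408, -0.051, -0.002]), 0.6)]
capstan_pulley [(array([ 0.1099, -0.0043]), array([ 0.583, -0.194,  0.   ]), 0.48)]
pinch_roller
[... 401 characters left out ...]
y([ 0.812, -0.011,  0.001]), 0.96), (array([ 0.1083, -0.1041]), array([ 0.483, -0.202, -0.004]), 0.93)]
pocket_back [(array([0.0423, 0.0006]), array([ 0.581, -0.126,  0.   ]), 0.89), (array([0.0187, 0.2054]), array([ 0.782, -0.082, -0.005]), 0.61), (array([ 0.2018, -0.2007]), array([ 0.396, -0.305,  0.   ]), 0.59)]
cassette_shell [(array([-0.0494, -0.1671]), array([ 0.405, -0.051,  0.002]), 0.72), (array([-0.0462,  0.0565]), array([ 0.628, -0.032, -0.001]), 0.57), (array([ 0.1108, -0.0078]), array([ 0.579, -0.195, -0.   ]), 0.29)]
capstan_pulley [(array([ 0.1106, -0.0091]), array([ 0.578, -0.195,  0.002]), 0.49)]
pinch_roller [(array([0.0281, 0.0957]), array([ 0.674, -0.102,  0.   ]), 0.53)]
```

View pics/s8.png

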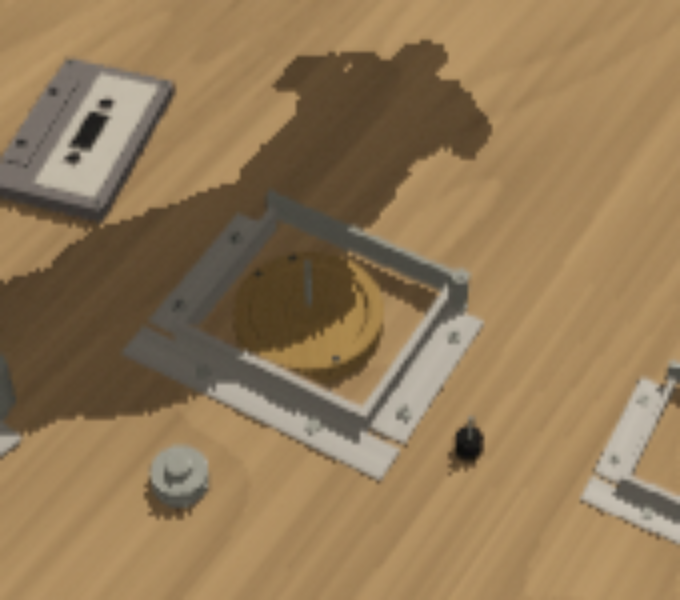

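The gate is shut from (275,200) to (455,285), the flywheel is against the back wall at (308,310), and the bystanders haven't moved. I'm handing it in.

```bash
python3 -c "
from station import bot
print(bot.hand_in())"
```

```text
the job is handed in; nothing more can be done
None
```

I pushed the flywheel flat into the middle-sized pocket until its rim met the cork back wall, swung the gate shut against its stop, and handed the job in at about 16 s; the last camera check showed the cassette shell, pulley and pinch roller where they started, but hand-in returned no verdict.

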